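# Put the seasonings back: mill and salt, spice jars, garlic

## Robot

A 6-joint arm with a two-finger parallel gripper is mounted at the origin on a cart in front of the work surface, level with it; the furniture and walls round the work are solid. World frame = base frame: x ahead of the robot, y to its left, z up, the work surface at z = 0. Lengths are in m, angles in degrees, forces in N, time in s.
With the tool pointing down it reaches from about 0.375 to 0.9 m from the base axis. Payload 3.1 kg.
Tool frame: the origin (TCP) lies on the centre line of the jaws, within the pads' length; the fingertips stand 8 mm ahead of it and the grasp point (between the pads) lies 11 mm behind it; z points along the fingers, y is the line along which they close (so a half turn about z gives the same grasp; the last joint's range is limited). The gripper opens to 87 mm and grips with 3 to 60 N. Pads are 19 mm wide; open, the fingers measure 117 mm over their backs; the gripper's body (75 mm by 190 mm) begins 51 mm behind the grasp point.
Start: joints at [-85.342, 30.224, 82.088, -0, 67.689, -10.227], TCP at [0.161, -0.604, 0.231] pointing down, gripper open.
Joint ranges: [-176.69, 176.69], [-43.24, 126.21], [12.49, 139.97], [-82, 262], [0, 151.66], [-163.58, 163.58]. Speed limits (degrees/s): [159.86, 159.86, 180, 180, 180, 180].

## Interface

Orientations are given as a 3x3 rotation matrix whose columns are the frame's x, y, z axes.
In Python, from rig import * gives the robot as it stands.
- The arm moves only by the tool step_arm, never from a script. Its argument "targets" is a list of rows, each a list of 5 numbers: the opening, from -1 (shut) to 1 (fully open), then the shift along the world's x, y, z normalised to -1 to 1, where 1 is 0.25 m, then the turn about the world's z normalised to -1 to 1, where 1 is 180 degrees. In form: [[fingers, x, y, z, turn], ...]. A call has 1 to 20 rows; each row is the pose to reach, as a shift and turn from the pose commanded when the call began, turning the shorter way round; what a row does not reach only later rows make up. A row lasts 1/10 s, in which the tool goes at most 50 mm and 8.59 degrees, less where a joint would pass 70% of its speed; a pose out of reach is approached as far as the arm can. A call with a number of a shift or a turn outside -1 to 1 is refused whole. A call with a gripper value outside its range is refused whole. The fingers move at their own pace and stop on an object; the grip force is fixed at half the most. Time passes only in rows, so rows that repeat a pose let the fingers close. It gives the time, the measured TCP pose, the force, the opening and the grip force at its end, in the units of the state.
- read_state(): the state, without advancing time (a new reading comes with each control period).
- capture(name): name is "side" or "top"; returns a dict with "color" (400x640x3 uint8, red, green, blue), "mtx" (3x3 intrinsics, pixels), "k1" (the pictures are not rectified: a ray, as slopes to the right and down, at radius r is drawn at 1 + k1 r^2 times it, then the intrinsics apply), "pose" (4x4, takes a point from camera to world coordinates). Camera axes: x right, y down, z forward; pixel columns grow to the right and rows downward; lengths in m; the calibration is good to about 2 mm. A picture is of the moment at which its call begins. There is no depth.
- hand_in(): hands the job in; it is judged then, once.
The state is a dict: "time_s": time; "joint_positions": joint angles; "qvel": joint speeds; "tau": joint torques, N m; "position": TCP position; "tcp_rot": TCP orientation; "force": force on the tool from outside, world axes, zero at the start; "moment": the same for the moment, N m; "opening": opening from 0.0 (shut) to 1.0 (fully open); "grasp_force": force on a finger pad.
Only numpy, scipy, OpenCV 4.12 (cv2) and the standard library are available. Lean on these libraries where they do the work, as an engineer would, in place of code of your own. Each camera call takes 0.05 s, during which the arm holds its last target. There are 200 camera calls.

## Task

Dinner is cooked: put the seasonings that were left about the worktop back where they belong. The pepper mill and the salt shaker go in the wooden cruet caddy, the mill in its large bay and the shaker in its small one; the two spice jars standing loose in front of the kettle or beside it join the third in the wire-sided rack, one in each free bay; the garlic bulb goes in the earthenware bowl. Set each thing down standing on the floor of its place, drop and knock over nothing, and leave the jar that is already in the rack standing in its bay.

Things in the scene. Friction and masses are not known exactly. Their poses are not given: they have to be found in the camera images.
- pepper_mill: turned wooden pepper mill, 190 mm tall, 0.18 kg: body 58 mm across up to 137 mm, round head 50 mm across (47 mm at 158 mm) from 138 to 179 mm, knob on top. Origin at the centre of its underside, z up its axis. Held by the head it can swing a little in the fingers; nothing on it turns. Carry it in front of the kettle (250 mm tall), not over it; once in the caddy it towers over the next bay.
- salt_shaker: clear salt shaker with a grey metal top, 90 mm tall, 44 mm across at its widest, 39 mm at a height of 52 mm and 34 mm across at the top. Origin at the centre of its underside, z up along its axis. About 0.1 kg.
- spice_a: a small round spice jar with a printed label and a dark screw cap, one of three of the same shape: 41 mm across, 105 mm tall, the cap (40 mm across) being the top 21 mm. Origin at the centre of its underside, z up along its axis. Stands loose on the open worktop at the start (the bottles against the back wall, beyond the kettle, belong there). The two loose jars are interchangeable.
- spice_b: a small round spice jar with a printed label and a dark screw cap, one of three of the same shape: 41 mm across, 105 mm tall, the cap (40 mm across) being the top 21 mm. Origin at the centre of its underside, z up along its axis. Stands loose on the open worktop at the start (the bottles against the back wall, beyond the kettle, belong there). The two loose jars are interchangeable.
- garlic: whole garlic bulb, whitish, about 60 mm across at its widest, 55 mm at a height of 34 mm, and 59 mm tall, its neck at the top. Origin at the centre of its underside, z up through the neck.
- spice_c: a small round spice jar with a printed label and a dark screw cap, one of three of the same shape: 41 mm across, 105 mm tall, the cap (40 mm across) being the top 21 mm. Origin at the centre of its underside, z up along its axis. This one stands in the rack from the start, in the bay at the rack's +y end, and stays there. The two loose jars are interchangeable.
- cruet_caddy: dark wooden box without lid, fixed, 94 mm (x) by 164 mm (y), walls 6 mm thick and 40 mm high, cork-lined floor 8 mm above its underside, one wall across (36 mm high). Origin at the centre of its underside. Its large bay (82 x 82 mm inside) is centred at y = -35 mm, its small bay (82 mm in x, 64 mm in y) at y = +44 mm, both at x = 0.
- spice_rack: plain brown wooden board 74 mm (x) by 198 mm (y), 12 mm thick, fixed, with a low steel wire rail round it and across it that makes three bays in a row, each 58 by 58 mm inside, centred at y = -62, 0 and +62 mm, x = 0; the wire's top is 48 mm above the worktop. Origin at the centre of its underside; jars stand on the board, 12 mm up. The bay at +62 mm is taken by spice_c, the other two are free.
- garlic_bowl: round open bowl of plain brown earthenware, fixed, 136 mm across at the rim, 42 mm high, wall 5 mm, inside floor 6 mm above its underside and about 85 mm across, widening to 126 mm at the rim. Origin at the centre of its underside.
Things that resemble listed ones, but are neither listed nor needed, are in the scene too. What is shaped like the garlic but turquoise is not meant.

How it is judged:
By the outcome, as a careful person would: the job done as asked, in the order asked, and still so for the second after the job is handed in, with the robot touching nothing.
It also fails if it takes over 141 s, if anything falls off the work surface, if the arm or the gripper's body presses on something with over 40 N, if the wrist force passes 120 N, or if a joint passes its speed limit or range.

## Working session

There is one attempt and no reset: what is moved stays moved. The work goes in short steps, Python scripts to look and compute and a tool call to move; the robot and the scene stay as the last step left them, time stands still between calls to the robot, and variables do not carry over. Pictures are saved under pics/ and viewed, at most 14 in all, crops included, and the job is handed in when it is done.

Besides the shell and the picture viewer there is one more tool, called after ">>>" by a JSON object that holds its "name" and its "arguments". step_arm: Moves the arm, as the interface text tells. Scaled input: -1 to 1 covers 0.25 m each way for a shift and 180 degrees each way for a turn. Its arguments: {"type":"object","properties":{"targets":{"type":"array","items":{"type":"array","items":{"type":"number"}}}},"required":["targets"]}

```bash
ls; mkdir -p pics
cat > h.py <<'E'
from rig import *
import numpy as np, cv2
def snap(n,f):
    c=capture(n); cv2.imwrite('pics/'+f+'.png',c['color'][:,:,::-1]); np.savez('pics/'+f,**c); return c
def world(c,u,v,z):
    # pixel -> world point on plane z
    K=np.array(c['mtx']);k=float(c['k1']);T=np.array(c['pose'])
    p=cv2.undistortPoints(np.array([[[u,v]]],float),K,np.array([k,0,0,0,0.]))[0,0]
    d=T[:3,:3]@[p[0],p[1],1]; o=T[:3,3]; return o+d*(z-o[2])/d[2]
def pix(c,P):
    T=np.linalg.inv(np.array(c['pose'])); P=np.atleast_2d(P)
    q=P@T[:3,:3].T+T[:3,3]; s=q[:,:2]/q[:,2:]; r=(s**2).sum(1,keepdims=True); s=s*(1+float(c['k1'])*r)
    K=np.array(c['mtx']); return s*[K[0,0],K[1,1]]+K[:2,2]
def load(f): return np.load('pics/'+f+'.npz')
E
python3 - <<'E'
from h import *
for n in('top','side'):
    c=snap(n,n+'0'); print(n,np.round(c['mtx'],1).tolist(),c['k1'],np.round(c['pose'],3).tolist())
s=read_state();print(s['time_s'],s['position'],np.round(s['tcp_rot'],3),s['opening'])
E
```

```text
pics
top [[463.8, 0.0, 321.2], [0.0, 463.8, 203.1], [0.0, 0.0, 1.0]] -0.11463584311967673 [[0.025, -0.997, 0.077, 0.345], [-1.0, -0.024, 0.01, 0.05], [-0.008, -0.078, -0.997, 1.531], [0.0, 0.0, 0.0, 1.0]]
side [[397.9, 0.0, 319.6], [0.0, 397.9, 197.6], [0.0, 0.0, 1.0]] -0.1000830537669435 [[-0.824, -0.303, 0.479, -0.161], [-0.566, 0.42, -0.709, 0.943], [0.014, -0.855, -0.518, 0.697], [0.0, 0.0, 0.0, 1.0]]
0.1 [ 0.16049611 -0.60336747  0.2296597 ] [[ 0.966  0.257 -0.   ]
 [ 0.257 -0.966  0.002]
 [ 0.    -0.002 -1.   ]] 1.0017964073861487
```

View pics/top0.png

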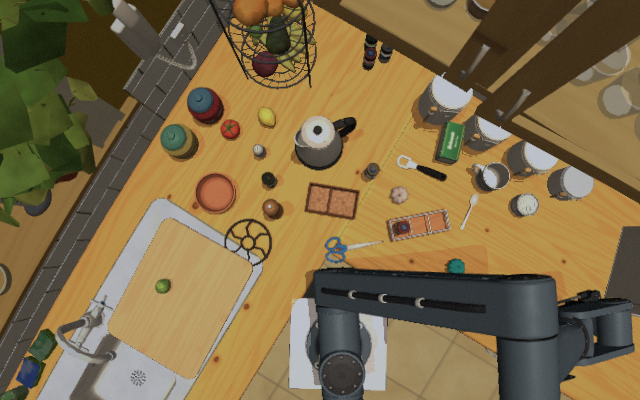

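View pics/side0.png

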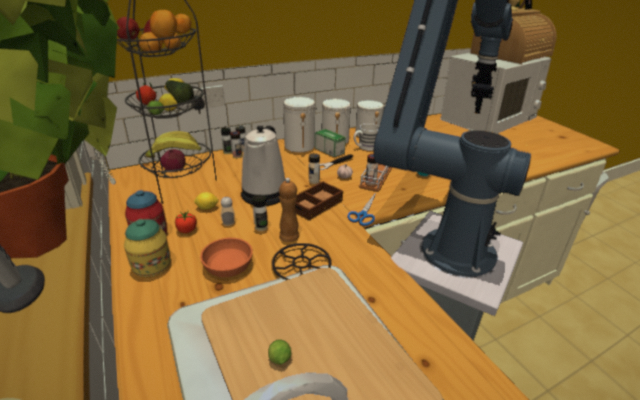

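Top view: mill (272,209), shaker (259,151), loose jars (269,180) and (372,171), garlic (399,194), caddy (332,200), rack (420,224) with its jar near (403,228), and bowl (216,193). The turquoise garlic shape at (456,267) is not meant, and neither are the bottles at the back wall (370,50). I'll enlarge to confirm and read pixels.

Run:
```python
import cv2
a=cv2.imread('pics/top0.png'); 
cv2.imwrite('pics/c1.png',cv2.resize(a[130:250,180:340],None,fx=5,fy=5,interpolation=3))
cv2.imwrite('pics/c2.png',cv2.resize(a[150:270,300:460],None,fx=5,fy=5,interpolation=3))
b=cv2.imread('pics/side0.png'); cv2.imwrite('pics/c3.png',cv2.resize(b[135:285,190:390],None,fx=4,fy=4,interpolation=3))
```

```text
(no output)
```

View pics/c1.png

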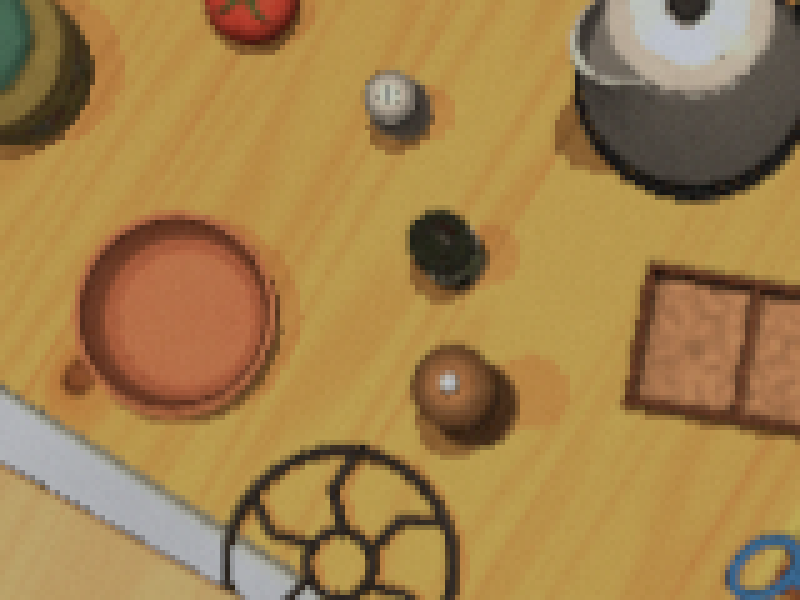

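View pics/c2.png

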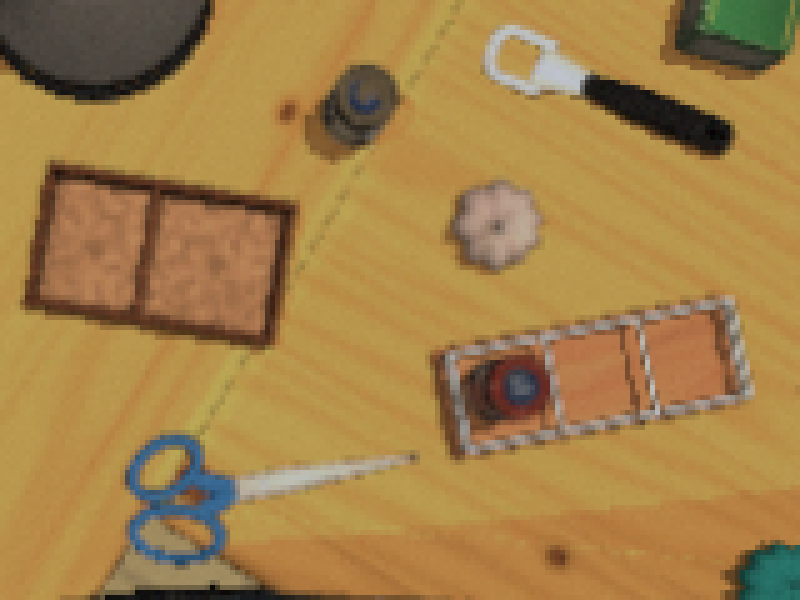

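View pics/c3.png

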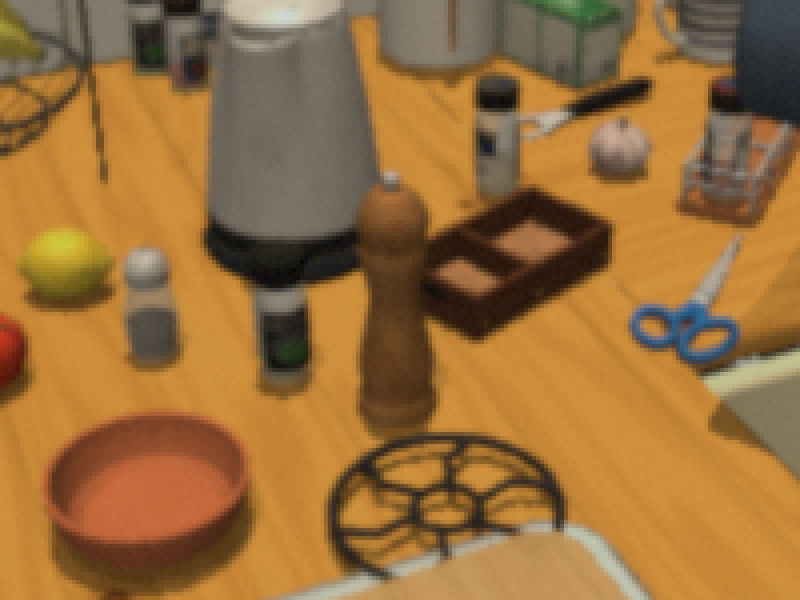

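c1 and c2 confirm the targets. In c1: shaker top (390,95), dark-capped jar (440,242), mill knob (448,382), bowl centre (178,315). In c2: second loose jar cap (366,95), whitish garlic neck (497,226), caddy and rack corners. c3 shows both jars have labels and stand clear of the kettle. Now I'll compute positions and cross-check them in the side view.

Run:
```python
from h import *
c=load('top0'); s=load('side0')
f1=lambda x,y:(180+(x+.5)/5-.5,130+(y+.5)/5-.5)
f2=lambda x,y:(300+(x+.5)/5-.5,150+(y+.5)/5-.5)
it={'shaker':(f1(390,95),.09),'jarL':(f1(440,242),.105),'mill':(f1(448,382),.19),'bowl':(f1(179,315),.042),
'jarR':(f2(366,95),.105),'garlic':(f2(497,226),.057),'spc':(f2(521,385),.117)}
for k,(p,z) in it.items():
    w=world(c,*p,z); q=pix(s,w)[0]; b=pix(s,w*[1,1,0])[0]
    print(k,np.round(w,4),'side crop top',np.round((q-[190,135])*4),'base',np.round((b-[190,135])*4), 'r',round(np.hypot(*w[:2]),3))
for n,L,z in(('caddy',[(52,163),(296,203),(272,345),(27,305)],.04),('rack',[(450,355),(735,300),(750,395),(465,450)],.048)):
    P=np.array([world(c,*f2(*p),z) for p in L])[:,:2]; m=P.mean(0)
    d=(P[0]+P[3]-P[1]-P[2])/2; e=(P[0]+P[1]-P[2]-P[3])/2
    print(n,np.round(P,4).tolist(),np.round(m,4),'len',np.hypot(*d),np.hypot(*e),'ydir ang from +y',np.degrees(np.arctan2(-d[0],d[1])),np.degrees(np.arctan2(e[1],e[0])))
    print(np.round((pix(s,np.c_[P,[z]*4])-[190,135])*4).tolist())
```

```text
shaker [0.6249 0.2703 0.09  ] side crop top [146. 249.] base [158. 349.] r 0.681
jarL [0.53   0.2333 0.105 ] side crop top [274. 249.] base [283. 368.] r 0.579
mill [0.4372 0.2148 0.19  ] side crop top [388. 171.] base [395. 400.] r 0.487
bowl [0.4867 0.4103 0.042 ] side crop top [148. 466.] base [155. 516.] r 0.637
jarR [ 0.5672 -0.0925  0.105 ] side crop top [493.  80.] base [493. 185.] r 0.575
garlic [ 0.4923 -0.1826  0.057 ] side crop top [618. 115.] base [615. 170.] r 0.525
spc [ 0.3892 -0.189   0.117 ] side crop top [727.  81.] base [717. 199.] r 0.433
caddy [[0.5279, 0.1035], [0.5057, -0.0548], [0.4135, -0.0411], [0.4355, 0.1172]] [0.4707 0.0312] len 0.15981625019209117 0.09329895992612118 ydir ang from +y -7.937641901624648 -8.432354378923357
[[391.0, 251.0], [526.0, 182.0], [609.0, 220.0], [475.0, 296.0]]
rack [[0.4095, -0.1548], [0.4491, -0.339], [0.3881, -0.3492], [0.349, -0.1653]] [ 0.3989 -0.2521] len 0.18822020252994687 0.061609042968251336 ydir ang from +y 12.084718384871689 9.675642925432188
[[682.0, 160.0], [739.0, 77.0], [801.0, 90.0], [749.0, 175.0]]
```

>>> {"name": "step_arm", "arguments": {"targets": [[1,0.2,0.16,0.1,-0.03],[1,0.4,0.32,0.1,-0.06],[1,0.6,0.48,0.1,-0.09],[1,0.8,0.64,0.1,-0.11],[1,1,0.82,0.1,-0.127],[1,1,1,0.1,-0.127],[1,1,1,0.1,-0.127],[1,1,1,0.1,-0.127],[1,1,1,0.1,-0.127]]}}

```text
time_s: 1.0
position: [0.4112, -0.3521, 0.2553]
tcp_rot: [[0.991, -0.135, -0.001], [-0.135, -0.991, 0.001], [-0.001, -0.001, -1.0]]
force: [-0.8, 0.4, 0.1]
opening: 1.001
grasp_force: 0.0
```

Run:
```python
from h import *
c=load('top0')
f1=lambda x,y:(180+(x+.5)/5-.5,130+(y+.5)/5-.5)
for n,p,z in(('kettle base front',f1(690,197),0),('kettle lid',f1(690,8),.25),('spout',f1(575,40),.2),('handle',(352,124),.2),('lemon',(267,117),.03),('tomato',(230,129),.03)): print(n,np.round(world(c,*p,z),3))
print(read_state()['joint_positions'])
```

```text
kettle base front [0.578 0.081 0.   ]
kettle lid [0.647 0.079 0.25 ]
spout [0.638 0.146 0.2  ]
handle [ 0.683 -0.02   0.2  ]
lemon [0.744 0.252 0.03 ]
tomato [0.701 0.374 0.03 ]
[-5.23930218e+01  2.20801628e+01  9.24206734e+01 -1.16075098e-02
  6.55516921e+01  4.53681728e+01]
```

>>> {"name": "step_arm", "arguments": {"targets": [[1,0.02,0.2,0,0],[1,0.04,0.4,0,0],[1,0.06,0.6,0,0],[1,0.08,0.8,0,0],[1,0.104,1,0,0]]}}

```text
time_s: 1.5
position: [0.4365, -0.1058, 0.2556]
tcp_rot: [[0.99, -0.142, 0.001], [-0.142, -0.99, -0.001], [0.001, 0.001, -1.0]]
force: [0.5, -0.4, 0.3]
opening: 1.003
grasp_force: 0.0
```

>>> {"name": "step_arm", "arguments": {"targets": [[1,0,0.2,0,0],[1,0,0.4,0,0],[1,0,0.6,0,0],[1,0,0.8,0,0],[1,0,1,0,0],[1,0,1,0,0]]}}

```text
time_s: 2.1
position: [0.4369, 0.1484, 0.2557]
tcp_rot: [[0.991, -0.133, 0.001], [-0.133, -0.991, 0.001], [0.001, -0.002, -1.0]]
force: [0.0, -0.2, -0.6]
opening: 0.999
grasp_force: 0.0
```

>>> {"name": "step_arm", "arguments": {"targets": [[1,0,0.14,0,0],[1,0,0.27,0,0],[1,0,0.27,0,0],[1,0,0.27,0,0]]}}

```text
time_s: 2.5
position: [0.4374, 0.2107, 0.2553]
tcp_rot: [[0.99, -0.139, 0.0], [-0.139, -0.99, -0.001], [0.0, 0.001, -1.0]]
force: [-0.0, 0.1, -0.1]
opening: 1.0
grasp_force: 0.0
```

>>> {"name": "step_arm", "arguments": {"targets": [[1,0,0.006,-0.1,0],[1,0,0.006,-0.2,0],[1,0,0.006,-0.3,0],[1,0,0.006,-0.37,0],[1,0,0.006,-0.42,0],[1,0,0.006,-0.434,0],[1,0,0.006,-0.434,0],[-1,0,0.006,-0.434,0],[-1,0,0.006,-0.434,0],[-1,0,0.006,-0.434,0],[-1,0,0.006,-0.434,0],[-1,0,0.006,-0.434,0],[-1,0,0.006,-0.434,0],[-1,0,0.006,-0.434,0]]}}

```text
time_s: 3.9
position: [0.4366, 0.2139, 0.1472]
tcp_rot: [[0.99, -0.139, 0.001], [-0.139, -0.99, 0.0], [0.0, -0.0, -1.0]]
force: [0.2, 0.7, 1.0]
opening: 0.553
grasp_force: 30.0
```

>>> {"name": "step_arm", "arguments": {"targets": [[-1,0,0,0.02,0],[-1,0,0,0.06,0],[-1,0,0,0.11,0],[-1,0,0,0.16,0],[-1,0,0,0.21,0],[-1,0,0,0.25,0],[-1,0,0,0.27,0],[-1,0,0,0.28,0],[-1,0,0,0.28,0]]}}

```text
time_s: 4.8
position: [0.4363, 0.2136, 0.2172]
tcp_rot: [[0.99, -0.139, 0.0], [-0.139, -0.99, -0.0], [0.0, 0.0, -1.0]]
force: [-0.0, 0.2, -1.5]
opening: 0.55
grasp_force: 30.0
```

>>> {"name": "step_arm", "arguments": {"targets": [[-1,0.004,-0.01,0,0],[-1,0.01,-0.03,0,0],[-1,0.015,-0.07,0,0],[-1,0.02,-0.12,0,0],[-1,0.025,-0.18,0,0],[-1,0.035,-0.25,0,0],[-1,0.045,-0.33,0,0],[-1,0.055,-0.41,0,0],[-1,0.065,-0.49,0,0],[-1,0.075,-0.57,0,0],[-1,0.085,-0.65,0,0],[-1,0.09,-0.72,0,0],[-1,0.095,-0.78,0,0],[-1,0.1,-0.82,0,0],[-1,0.105,-0.85,0,0],[-1,0.11,-0.87,0,0],[-1,0.114,-0.88,0,0],[-1,0.114,-0.888,0,0],[-1,0.114,-0.888,0,0],[-1,0.114,-0.888,0,0]]}}

```text
time_s: 6.8
position: [0.4648, -0.008, 0.217]
tcp_rot: [[0.99, -0.138, -0.0], [-0.138, -0.99, 0.0], [-0.0, -0.0, -1.0]]
force: [0.5, 0.8, -1.8]
opening: 0.55
grasp_force: 30.0
```

Run:
```python
from h import *
c=snap('side','s1'); cv2.imwrite('pics/s1c.png',cv2.resize(c['color'][90:240,220:420,::-1],None,fx=4,fy=4,interpolation=3))
print(read_state()['position'])
```

```text
[ 0.46477151 -0.00794841  0.21701385]
```

View pics/s1c.png

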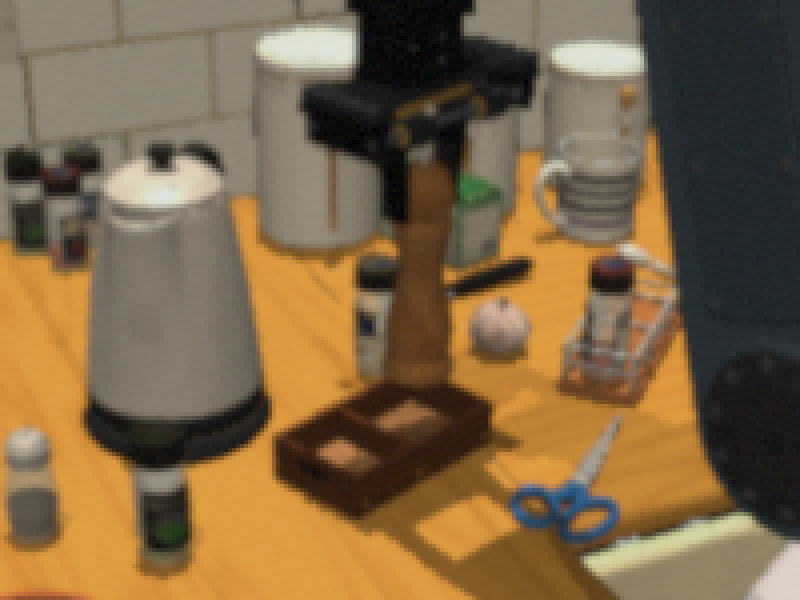

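Run:
```python
from h import *
c=load('s1')
for z in(.07,.09,.2,.24): print(z,(pix(c,[.4655,-.0075,z])[0]-[220,90])*4)
```

```text
0.07 [414.71269456 366.06298736]
0.09 [415.17946731 344.43082768]
0.2 [417.87041409 219.21817159]
0.24 [418.90267936 170.95346668]
```

The side view shows the mill hanging almost vertical (base centre 418,380 against 415 predicted) over the large bay. I'll lower it.

>>> {"name": "step_arm", "arguments": {"targets": [[-1,0.003,0.003,-0.02,0],[-1,0.003,0.003,-0.05,0],[-1,0.003,0.003,-0.08,0],[-1,0.003,0.003,-0.11,0],[-1,0.003,0.003,-0.14,0],[-1,0.003,0.003,-0.17,0],[-1,0.003,0.003,-0.195,0],[-1,0.003,0.003,-0.215,0],[-1,0.003,0.003,-0.228,0],[-1,0.003,0.003,-0.236,0],[-1,0.003,0.003,-0.24,0],[-1,0.003,0.003,-0.244,0],[-1,0.003,0.003,-0.244,0]]}}

```text
time_s: 8.15
position: [0.4658, -0.0076, 0.1561]
tcp_rot: [[0.99, -0.139, 0.0], [-0.139, -0.99, -0.0], [0.0, 0.0, -1.0]]
force: [-0.1, 0.1, -2.0]
opening: 0.549
grasp_force: 30.0
```

Not touching yet; I'll go down in 1 mm steps.

>>> {"name": "step_arm", "arguments": {"targets": [[-1,0,0,-0.002,0],[-1,0,0,-0.004,0],[-1,0,0,-0.006,0],[-1,0,0,-0.006,0]]}}

```text
time_s: 8.55
position: [0.4663, -0.0077, 0.1551]
tcp_rot: [[0.99, -0.139, 0.002], [-0.139, -0.99, -0.0], [0.002, 0.0, -1.0]]
force: [-0.7, 1.1, 4.7]
opening: 0.551
grasp_force: 30.0
```

>>> {"name": "step_arm", "arguments": {"targets": [[0.15,0,0,0,0],[0.2,0,0,0,0],[0.3,0,0,0,0],[0.6,0,0,0,0],[0.8,0,0,0,0],[0.8,0,0,0.05,0],[0.8,0,0,0.15,0],[0.8,0,0,0.28,0],[0.8,0,0,0.42,0],[0.8,0,0,0.44,0],[0.8,0,0,0.44,0]]}}

```text
time_s: 9.65
position: [0.4661, -0.0077, 0.2654]
tcp_rot: [[0.99, -0.139, 0.003], [-0.139, -0.99, -0.001], [0.003, 0.0, -1.0]]
force: [-0.5, -0.3, -0.4]
opening: 0.897
grasp_force: 0.0
```

Run:
```python
from h import *
c=snap('side','s2'); cv2.imwrite('pics/s2c.png',cv2.resize(c['color'][90:240,220:420,::-1],None,fx=4,fy=4,interpolation=3))
print(read_state()['position'],[(pix(c,[.4655,-.0075,z])[0]-[220,90])*4 for z in(.008,.198)])
```

```text
[ 0.46519762 -0.00750128  0.26420441] [array([413.30782227, 431.01754343]), array([417.81956884, 221.59212095])]
```

View pics/s2c.png

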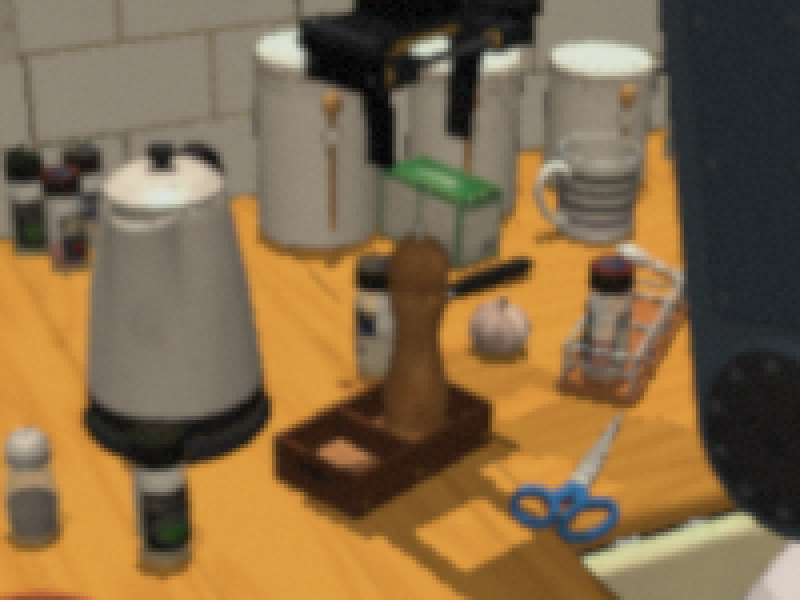

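The mill stands upright in the large bay. Next is the shaker, going round in front of the kettle.

>>> {"name": "step_arm", "arguments": {"targets": [[0.5,-0.03,0.1,0,0.04],[0.5,-0.06,0.25,0,0.08],[0.5,-0.06,0.4,0,0.12],[0.5,-0.06,0.55,0,0.16],[0.5,-0.06,0.7,0,0.2],[0.5,-0.06,0.85,0,0.24],[0.5,-0.06,1,0,0.28],[0.5,0.05,1,0,0.32],[0.5,0.2,1,0,0.36],[0.5,0.35,1,0,0.4],[0.5,0.5,1,0,0.44],[0.5,0.6,1,0,0.48],[0.5,0.638,1,0,0.5],[0.5,0.638,1,0,0.5],[0.5,0.638,1,0,0.5]]}}

```text
time_s: 11.2
position: [0.6238, 0.2421, 0.2622]
tcp_rot: [[0.14, 0.99, -0.005], [0.99, -0.14, -0.001], [-0.002, -0.005, -1.0]]
force: [-0.3, -0.1, -0.2]
opening: 0.747
grasp_force: 0.0
```

>>> {"name": "step_arm", "arguments": {"targets": [[0.5,0,0.06,-0.05,0],[0.5,0,0.112,-0.15,0],[0.5,0,0.112,-0.3,0],[0.5,0,0.112,-0.45,0],[0.5,0,0.112,-0.57,0],[0.5,0,0.112,-0.67,0],[0.5,0,0.112,-0.75,0],[0.5,0,0.112,-0.81,0],[0.5,0,0.112,-0.86,0],[0.5,0,0.112,-0.885,0],[0.5,0,0.112,-0.89,0],[0.5,0,0.112,-0.89,0],[-1,0,0.112,-0.89,0],[-1,0,0.112,-0.89,0],[-1,0,0.112,-0.89,0],[-1,0,0.112,-0.89,0],[-1,0,0.112,-0.89,0],[-1,0,0.112,-0.89,0]]}}

```text
time_s: 13.0
position: [0.6258, 0.2709, 0.0435]
tcp_rot: [[0.139, 0.99, 0.002], [0.99, -0.139, 0.001], [0.001, 0.002, -1.0]]
force: [0.2, 0.9, 6.6]
opening: 0.446
grasp_force: 29.6
```

>>> {"name": "step_arm", "arguments": {"targets": [[-1,0,0,0.02,0],[-1,0,0,0.07,0],[-1,0,0,0.13,0],[-1,0,0,0.2,0],[-1,0,0,0.27,0],[-1,0,0,0.34,0],[-1,0,0,0.38,0],[-1,0,0,0.4,0],[-1,0,0,0.4,0]]}}

```text
time_s: 13.9
position: [0.6256, 0.2705, 0.143]
tcp_rot: [[0.139, 0.99, 0.002], [0.99, -0.139, 0.0], [0.001, 0.002, -1.0]]
force: [-0.0, -0.2, -1.7]
opening: 0.444
grasp_force: 29.5
```

>>> {"name": "step_arm", "arguments": {"targets": [[-1,0,0,0.1,0],[-1,-0.02,0,0.2,0],[-1,-0.08,-0.02,0.24,0],[-1,-0.15,-0.05,0.24,0],[-1,-0.25,-0.08,0.24,0],[-1,-0.35,-0.12,0.24,0],[-1,-0.45,-0.18,0.24,0],[-1,-0.54,-0.26,0.24,0],[-1,-0.6,-0.36,0.24,0],[-1,-0.63,-0.47,0.24,0],[-1,-0.63,-0.57,0.24,0],[-1,-0.63,-0.65,0.22,0],[-1,-0.63,-0.71,0.18,0],[-1,-0.63,-0.75,0.12,0],[-1,-0.63,-0.761,0.05,0],[-1,-0.63,-0.761,0,0],[-1,-0.63,-0.761,0,0]]}}

```text
time_s: 15.6
position: [0.4659, 0.08, 0.1401]
tcp_rot: [[0.139, 0.99, -0.005], [0.99, -0.139, 0.0], [-0.0, -0.005, -1.0]]
force: [-0.2, 0.5, -1.5]
opening: 0.445
grasp_force: 29.5
```

>>> {"name": "step_arm", "arguments": {"targets": [[-1,0,0,-0.03,0],[-1,0,0,-0.08,0],[-1,0,0,-0.13,0],[-1,0,0,-0.18,0],[-1,0,0,-0.23,0],[-1,0,0,-0.27,0],[-1,0,0,-0.3,0],[-1,0,0,-0.32,0],[-1,0,0,-0.335,0],[-1,0,0,-0.34,0],[-1,0,0,-0.344,0],[-1,0,0,-0.344,0]]}}

```text
time_s: 16.8
position: [0.4678, 0.0801, 0.0562]
tcp_rot: [[0.139, 0.99, 0.0], [0.99, -0.139, -0.0], [0.0, 0.0, -1.0]]
force: [-0.7, -0.9, -0.9]
opening: 0.446
grasp_force: 29.5
```

>>> {"name": "step_arm", "arguments": {"targets": [[-1,0,0,-0.006,0],[-1,0,0,-0.012,0],[-1,0,0,-0.016,0],[-1,0,0,-0.018,0],[-1,0,0,-0.018,0]]}}

```text
time_s: 17.3
position: [0.4676, 0.0802, 0.0515]
tcp_rot: [[0.139, 0.99, -0.0], [0.99, -0.139, 0.0], [-0.0, -0.0, -1.0]]
force: [0.2, 0.8, -1.1]
opening: 0.448
grasp_force: 29.5
```

>>> {"name": "step_arm", "arguments": {"targets": [[-1,0,0,-0.004,0],[-1,0,0,-0.008,0],[-1,0,0,-0.008,0]]}}

```text
time_s: 17.6
position: [0.4678, 0.0803, 0.0512]
tcp_rot: [[0.139, 0.99, 0.001], [0.99, -0.139, 0.0], [0.0, 0.001, -1.0]]
force: [-1.7, 0.6, 14.9]
opening: 0.449
grasp_force: 30.6
```

>>> {"name": "step_arm", "arguments": {"targets": [[-1,0,0,0.004,0],[-0.05,0,0,0.004,0],[0,0,0,0.004,0],[0.1,0,0,0.004,0],[0.3,0,0,0.004,0],[0.3,0,0,0.02,0],[0.3,0,0,0.08,0],[0.3,0,0,0.16,0],[0.4,0,0,0.28,0],[0.5,0,0,0.42,0],[0.5,0,0,0.56,0],[0.5,0,0,0.7,0],[0.5,0,0,0.8,0],[0.5,0,0,0.8,0],[0.5,0,0,0.8,0]]}}

```text
time_s: 19.1
position: [0.4674, 0.0802, 0.2498]
tcp_rot: [[0.139, 0.99, 0.001], [0.99, -0.139, -0.0], [-0.0, 0.001, -1.0]]
force: [-0.4, -0.1, -0.9]
opening: 0.749
grasp_force: 0.0
```

Run:
```python
from h import *
c=snap('side','s3'); cv2.imwrite('pics/s3c.png',cv2.resize(c['color'][90:240,220:420,::-1],None,fx=4,fy=4,interpolation=3))
print(read_state()['position'])
```

```text
[0.46676609 0.08020115 0.24890734]
```

View pics/s3c.png

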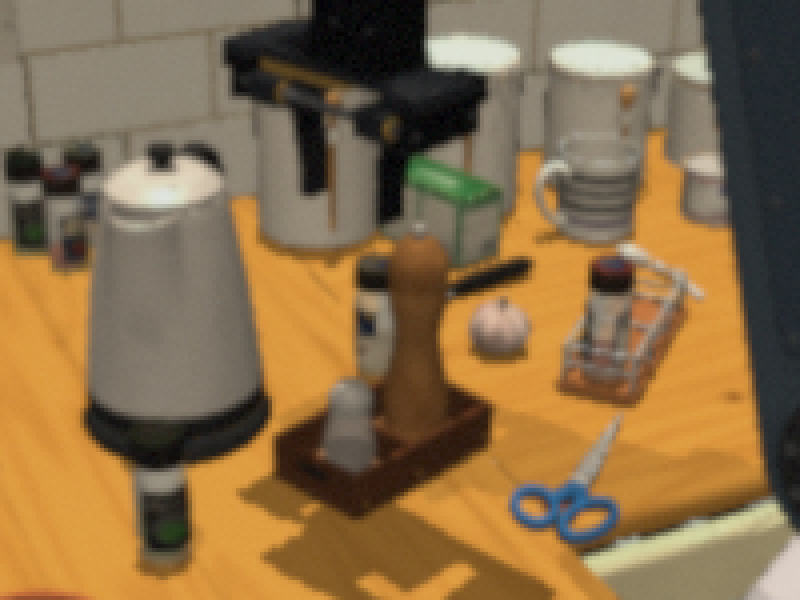

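The shaker stands in the small bay beside the mill. Now the jar on the left.

>>> {"name": "step_arm", "arguments": {"targets": [[0.5,0,0.1,0,0.04],[0.5,0.03,0.22,0,0.08],[0.5,0.1,0.36,0,0.12],[0.5,0.17,0.5,0,0.16],[0.5,0.22,0.58,-0.05,0.2],[0.5,0.25,0.612,-0.15,0.24],[0.5,0.25,0.612,-0.28,0.25],[0.5,0.25,0.612,-0.4,0.25],[0.5,0.25,0.612,-0.5,0.25],[0.5,0.25,0.612,-0.59,0.25],[0.5,0.25,0.612,-0.66,0.25],[0.5,0.25,0.612,-0.72,0.25],[0.5,0.25,0.612,-0.75,0.25],[0.5,0.25,0.612,-0.76,0.25],[0.5,0.25,0.612,-0.76,0.25],[-1,0.25,0.612,-0.76,0.25],[-1,0.25,0.612,-0.76,0.25],[-1,0.25,0.612,-0.76,0.25],[-1,0.25,0.612,-0.76,0.25],[-1,0.25,0.612,-0.76,0.25]]}}

```text
time_s: 21.15
position: [0.5304, 0.2332, 0.06]
tcp_rot: [[-0.602, 0.798, 0.001], [0.798, 0.602, 0.0], [-0.0, 0.001, -1.0]]
force: [0.0, 0.4, 2.1]
opening: 0.462
grasp_force: 30.0
```

>>> {"name": "step_arm", "arguments": {"targets": [[-1,0,0,0.03,0],[-1,0,0,0.1,0],[-1,0,0,0.2,0],[-1,0,0,0.32,0],[-1,0,0,0.45,0],[-1,0,0,0.58,0],[-1,0,0,0.7,0],[-1,0,0,0.8,0],[-1,0,0,0.88,0],[-1,0,0,0.92,0],[-1,0,-0.05,0.92,-0.02],[-1,-0.03,-0.15,0.92,-0.05],[-1,-0.07,-0.27,0.92,-0.08],[-1,-0.12,-0.4,0.92,-0.11],[-1,-0.17,-0.53,0.92,-0.14],[-1,-0.22,-0.66,0.92,-0.142],[-1,-0.27,-0.8,0.92,-0.142],[-1,-0.32,-0.93,0.92,-0.142]]}}

```text
time_s: 22.95
position: [0.4489, -0.0005, 0.2891]
tcp_rot: [[-0.199, 0.98, -0.001], [0.98, 0.199, 0.0], [0.0, -0.001, -1.0]]
force: [-0.3, -0.4, -1.8]
opening: 0.46
grasp_force: 30.0
```

>>> {"name": "step_arm", "arguments": {"targets": [[-1,-0.02,-0.12,0,0],[-1,-0.04,-0.25,0,0],[-1,-0.06,-0.38,0,0],[-1,-0.08,-0.51,0,0],[-1,-0.1,-0.64,0,0],[-1,-0.12,-0.77,0,0],[-1,-0.14,-0.88,0,0],[-1,-0.155,-0.96,0,0],[-1,-0.155,-1,0,0]]}}

```text
time_s: 23.85
position: [0.4107, -0.2507, 0.289]
tcp_rot: [[-0.197, 0.98, -0.001], [0.98, 0.197, 0.001], [0.001, -0.001, -1.0]]
force: [-0.2, 1.6, -1.6]
opening: 0.464
grasp_force: 30.0
```

>>> {"name": "step_arm", "arguments": {"targets": [[-1,0,-0.08,0,0],[-1,0.002,-0.17,0,0],[-1,0.003,-0.23,-0.05,0],[-1,0.003,-0.254,-0.14,0],[-1,0.003,-0.254,-0.26,0],[-1,0.003,-0.254,-0.38,0],[-1,0.003,-0.254,-0.49,0],[-1,0.003,-0.254,-0.58,0],[-1,0.003,-0.254,-0.64,0],[-1,0.003,-0.254,-0.676,0],[-1,0.003,-0.254,-0.676,0]]}}

```text
time_s: 24.95
position: [0.4116, -0.3119, 0.1189]
tcp_rot: [[-0.199, 0.98, -0.002], [0.98, 0.199, 0.003], [0.003, -0.002, -1.0]]
force: [0.0, 0.4, -1.0]
opening: 0.466
grasp_force: 30.0
```

Run:
```python
from h import *
c=snap('side','s4'); d=snap('top','t4')
a=cv2.resize(c['color'][120:220,310:430,::-1],None,fx=5,fy=5,interpolation=3)
b=cv2.resize(d['color'][150:270,360:400,::-1],(200,500),interpolation=3)
cv2.imwrite('pics/s4c.png',np.hstack([a,b])); print(read_state()['position'])
r=np.radians(11.5); R=np.array([[np.cos(r),-np.sin(r)],[np.sin(r),np.cos(r)]])
for y in(-.062,0):
  for z in(.012,.048): 
    P=np.array([[.3989,-.2521]]+0*np.eye(1)); Q=P+np.array([(sx*.029,y+sy*.029) for sx,sy in((1,1),(1,-1),(-1,-1),(-1,1))])@R.T
    print(y,z,np.round((pix(c,np.c_[Q,[z]*4])-[310,120])*5).tolist())
```

```text
[ 0.41240686 -0.31295774  0.12056105]
-0.062 0.012 [[301.0, 247.0], [323.0, 216.0], [395.0, 230.0], [375.0, 262.0]]
-0.062 0.048 [[305.0, 204.0], [326.0, 174.0], [399.0, 188.0], [380.0, 218.0]]
0 0.012 [[277.0, 282.0], [300.0, 249.0], [374.0, 264.0], [353.0, 298.0]]
0 0.048 [[280.0, 238.0], [303.0, 206.0], [379.0, 221.0], [358.0, 253.0]]
```

View pics/s4c.png

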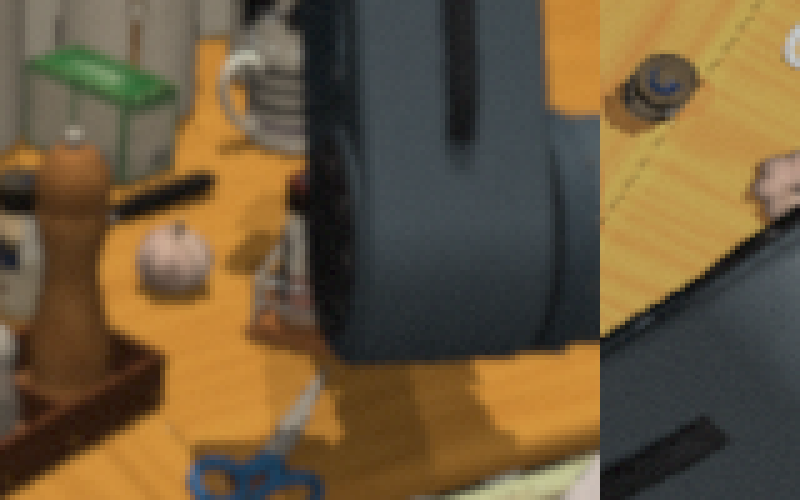

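The forearm hides the rack from both cameras, so I'll cross-check the bay centre using the divider wires in the first picture.

Run:
```python
from h import *
c=load('top0')
g=c['color'][200:250,380:460,::-1]
cv2.imwrite('pics/r.png',cv2.resize(g,None,fx=10,fy=10,interpolation=3))
r=np.radians(11.5); R=np.array([[np.cos(r),-np.sin(r)],[np.sin(r),np.cos(r)]])
for z,hx,hy in((0,.037,.099),(.048,.031,.094)):
  Q=[.3989,-.2521]+np.array([(hx,hy),(hx,-hy),(-hx,-hy),(-hx,hy),(hx,.031),(-hx,.031),(hx,-.031),(-hx,-.031)])@R.T
  print(z,np.round((pix(c,np.c_[Q,[z]*8])-[380,200]+.5)*10-.5).tolist())
```

```text
0 [[59.0, 198.0], [641.0, 93.0], [684.0, 312.0], [100.0, 419.0], [260.0, 162.0], [302.0, 382.0], [443.0, 129.0], [485.0, 348.0]]
0.048 [[98.0, 207.0], [667.0, 104.0], [704.0, 293.0], [133.0, 398.0], [290.0, 172.0], [326.0, 363.0], [478.0, 138.0], [514.0, 328.0]]
```

View pics/r.png

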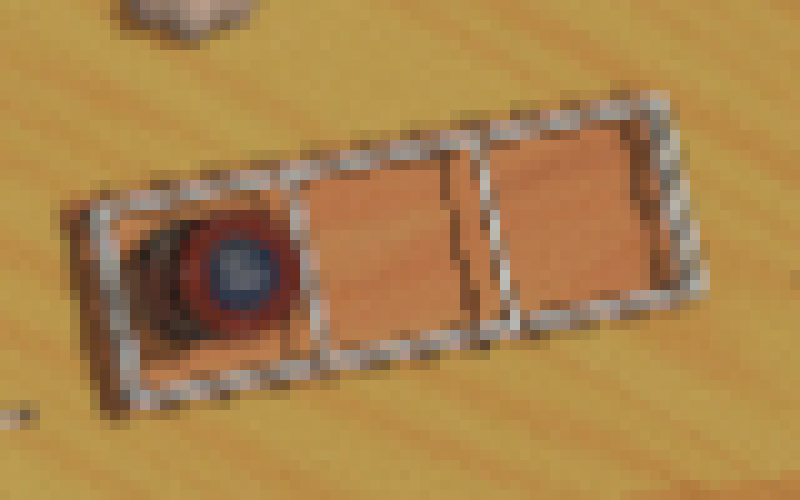

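The predicted wire corners match the picture within about 1 px (3 mm), so the jar can go in.

>>> {"name": "step_arm", "arguments": {"targets": [[-1,0,0,-0.02,0],[-1,0,0,-0.05,0],[-1,0,0,-0.08,0],[-1,0,0,-0.11,0],[-1,0,0,-0.14,0],[-1,0,0,-0.16,0],[-1,0,0,-0.175,0],[-1,0,0,-0.18,0],[-1,0,0,-0.18,0]]}}

```text
time_s: 25.95
position: [0.4122, -0.3129, 0.0754]
tcp_rot: [[-0.199, 0.98, -0.0], [0.98, 0.199, 0.0], [0.0, -0.0, -1.0]]
force: [-0.5, 0.5, -1.0]
opening: 0.461
grasp_force: 30.0
```

>>> {"name": "step_arm", "arguments": {"targets": [[-1,0,0,-0.004,0],[-1,0,0,-0.008,0],[-1,0,0,-0.01,0],[-1,0,0,-0.01,0]]}}

```text
time_s: 26.35
position: [0.4122, -0.3129, 0.0731]
tcp_rot: [[-0.199, 0.98, 0.0], [0.98, 0.199, -0.0], [-0.0, 0.0, -1.0]]
force: [0.4, -0.6, -1.3]
opening: 0.463
grasp_force: 30.0
```

>>> {"name": "step_arm", "arguments": {"targets": [[-1,0,0,-0.002,0],[-1,0,0,-0.004,0],[-1,0,0,-0.006,0],[-1,0,0,-0.006,0]]}}

```text
time_s: 26.75
position: [0.4122, -0.3129, 0.072]
tcp_rot: [[-0.199, 0.98, 0.0], [0.98, 0.199, -0.0], [-0.0, 0.0, -1.0]]
force: [0.1, 0.6, 4.9]
opening: 0.46
grasp_force: 30.0
```

>>> {"name": "step_arm", "arguments": {"targets": [[-0.03,0,0,0,0],[0.05,0,0,0,0],[0.2,0,0,0,0],[0.4,0,0,0,0],[0.4,0,0,0.02,0],[0.4,0,0,0.08,0],[0.4,0,0,0.18,0],[0.5,0,0,0.32,0],[0.5,0,0,0.48,0],[0.5,0,0,0.62,0],[0.5,0,0,0.7,0],[0.5,0.08,0.12,0.7,-0.03],[0.5,0.18,0.25,0.7,-0.06],[0.5,0.28,0.4,0.7,-0.1],[0.5,0.38,0.55,0.7,-0.13],[0.5,0.48,0.7,0.7,-0.147],[0.5,0.57,0.82,0.7,-0.147],[0.5,0.62,0.88,0.7,-0.147],[0.5,0.62,0.88,0.7,-0.147],[0.5,0.62,0.88,0.7,-0.147]]}}

```text
time_s: 28.75
position: [0.5667, -0.0927, 0.2465]
tcp_rot: [[0.258, 0.966, -0.001], [0.966, -0.258, -0.0], [-0.001, -0.001, -1.0]]
force: [-1.0, -0.5, 0.1]
opening: 0.751
grasp_force: 0.0
```

Run:
```python
from h import *
c=snap('side','s5'); d=snap('top','t5')
a=cv2.resize(c['color'][100:220,260:420,::-1],None,fx=5,fy=5,interpolation=3)
cv2.imwrite('pics/s5c.png',a); print(read_state()['position'])
P=[[.5672,-.0925,z] for z in(0,.105)]; print((pix(c,P)-[260,100])*5)
```

```text
[ 0.56634925 -0.09362251  0.24652617]
[[265.9209376  406.54796623]
 [266.75287117 275.0273735 ]]
```

View pics/s5c.png

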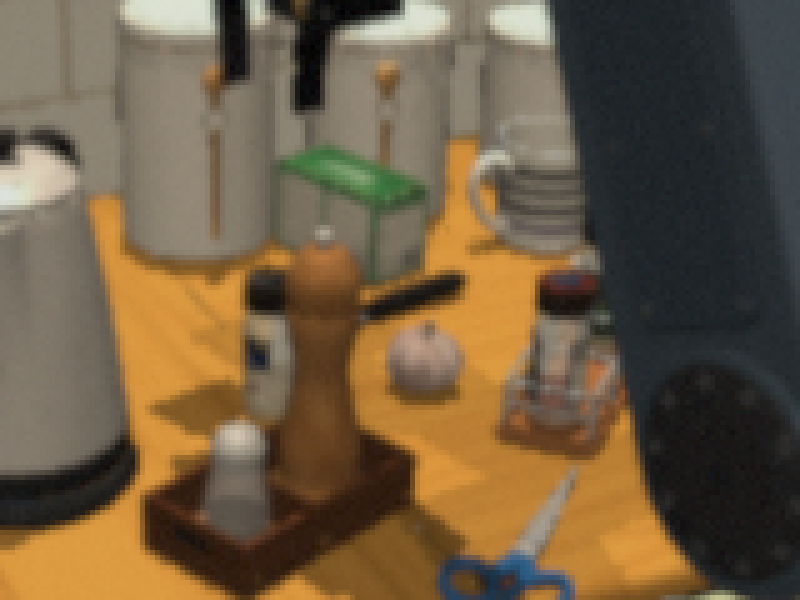

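Jar R is where computed (cap near 268,278), and the first jar is in its bay. I'll turn the gripper 30° for clearance from the mill and kettle handle, then descend.

>>> {"name": "step_arm", "arguments": {"targets": [[0.5,0.002,0.002,0,0.045],[0.5,0.002,0.002,0,0.09],[0.5,0.002,0.002,0,0.135],[0.5,0.002,0.002,0,0.167],[0.5,0.002,0.002,-0.1,0.167],[0.5,0.002,0.002,-0.25,0.167],[0.5,0.002,0.002,-0.4,0.167],[0.5,0.002,0.002,-0.53,0.167],[0.5,0.002,0.002,-0.63,0.167],[0.5,0.002,0.002,-0.7,0.167],[0.5,0.002,0.002,-0.74,0.167],[0.5,0.002,0.002,-0.752,0.167],[0.5,0.002,0.002,-0.752,0.167],[-1,0.002,0.002,-0.752,0.167],[-1,0.002,0.002,-0.752,0.167],[-1,0.002,0.002,-0.752,0.167],[-1,0.002,0.002,-0.752,0.167],[-1,0.002,0.002,-0.752,0.167]]}}

```text
time_s: 30.65
position: [0.5676, -0.0923, 0.059]
tcp_rot: [[-0.26, 0.966, 0.0], [0.966, 0.26, -0.0], [-0.0, -0.0, -1.0]]
force: [-0.8, -0.8, 3.8]
opening: 0.465
grasp_force: 30.0
```

>>> {"name": "step_arm", "arguments": {"targets": [[-1,0,0,0.03,0],[-1,0,0,0.1,0],[-1,0,0,0.2,0],[-1,0,0,0.32,0],[-1,0,0,0.44,0],[-1,-0.01,-0.01,0.54,0],[-1,-0.05,-0.06,0.6,-0.01],[-1,-0.12,-0.14,0.6,-0.019],[-1,-0.22,-0.23,0.6,-0.019],[-1,-0.33,-0.33,0.6,-0.019],[-1,-0.44,-0.43,0.6,-0.019],[-1,-0.54,-0.52,0.6,-0.019],[-1,-0.62,-0.59,0.6,-0.019],[-1,-0.66,-0.63,0.6,-0.019],[-1,-0.674,-0.639,0.57,-0.019],[-1,-0.674,-0.639,0.48,-0.019],[-1,-0.674,-0.639,0.38,-0.019],[-1,-0.674,-0.639,0.3,-0.019],[-1,-0.674,-0.639,0.25,-0.019],[-1,-0.674,-0.639,0.25,-0.019]]}}

```text
time_s: 32.65
position: [0.3979, -0.2506, 0.119]
tcp_rot: [[-0.201, 0.979, -0.004], [0.979, 0.202, 0.004], [0.005, -0.003, -1.0]]
force: [0.2, -0.1, -0.8]
opening: 0.457
grasp_force: 30.0
```

>>> {"name": "step_arm", "arguments": {"targets": [[-1,0,0,-0.01,0],[-1,0,0,-0.04,0],[-1,0,0,-0.07,0],[-1,0,0,-0.1,0],[-1,0,0,-0.13,0],[-1,0,0,-0.155,0],[-1,0,0,-0.175,0],[-1,0,0,-0.183,0],[-1,0,0,-0.188,0],[-1,0,0,-0.192,0],[-1,0,0,-0.192,0]]}}

```text
time_s: 33.75
position: [0.3992, -0.2522, 0.0731]
tcp_rot: [[-0.202, 0.979, 0.0], [0.979, 0.202, -0.0], [-0.0, 0.0, -1.0]]
force: [0.1, -0.3, -0.9]
opening: 0.46
grasp_force: 30.0
```

>>> {"name": "step_arm", "arguments": {"targets": [[-1,0,0,-0.004,0],[-1,0,0,-0.006,0],[-1,0,0,-0.006,0]]}}

```text
time_s: 34.05
position: [0.3992, -0.2521, 0.0716]
tcp_rot: [[-0.202, 0.979, 0.0], [0.979, 0.202, -0.0], [-0.0, 0.0, -1.0]]
force: [-0.4, -0.4, -1.3]
opening: 0.464
grasp_force: 30.0
```

>>> {"name": "step_arm", "arguments": {"targets": [[-1,0,0,-0.002,0],[-1,0,0,-0.004,0],[-1,0,0,-0.006,0],[-1,0,0,-0.006,0]]}}

```text
time_s: 34.45
position: [0.3992, -0.2522, 0.071]
tcp_rot: [[-0.202, 0.979, 0.0], [0.979, 0.202, -0.001], [-0.001, 0.0, -1.0]]
force: [-1.5, -0.3, 8.7]
opening: 0.457
grasp_force: 30.0
```

>>> {"name": "step_arm", "arguments": {"targets": [[-0.03,0,0,0,0],[0.05,0,0,0,0],[0.2,0,0,0,0],[0.4,0,0,0,0],[0.4,0,0,0.02,0],[0.4,0,0,0.08,0],[0.4,0,0,0.18,0],[0.5,0,0,0.32,0],[0.7,0,0,0.44,0],[0.8,0,0,0.52,0],[1,0.08,0.06,0.52,-0.045],[1,0.2,0.14,0.52,-0.09],[1,0.3,0.22,0.52,-0.135],[1,0.372,0.278,0.52,-0.18],[1,0.372,0.278,0.52,-0.225],[1,0.372,0.278,0.52,-0.27],[1,0.372,0.278,0.52,-0.315],[1,0.372,0.278,0.52,-0.36],[1,0.372,0.278,0.52,-0.4],[1,0.372,0.278,0.52,-0.44]]}}

```text
time_s: 36.45
position: [0.4919, -0.1823, 0.2002]
tcp_rot: [[0.926, 0.377, -0.0], [0.377, -0.926, 0.0], [-0.0, -0.0, -1.0]]
force: [-0.4, 0.3, 0.3]
opening: 1.003
grasp_force: 0.0
```

Run:
```python
from h import *
c=snap('side','s6')
a=cv2.resize(c['color'][100:220,260:420,::-1],None,fx=5,fy=5,interpolation=3)
cv2.imwrite('pics/s6c.png',a); s=read_state();print(s['position'],np.degrees(np.arctan2(s['tcp_rot'][1][1],s['tcp_rot'][0][1])))
print((pix(c,[[.4923,-.1826,z] for z in(0,.059)])-[260,100])*5)
```

```text
[ 0.49200715 -0.18242354  0.20020429] -68.03871373710327
[[418.80367344 387.67163187]
 [422.41171991 316.03288099]]
```

View pics/s6c.png

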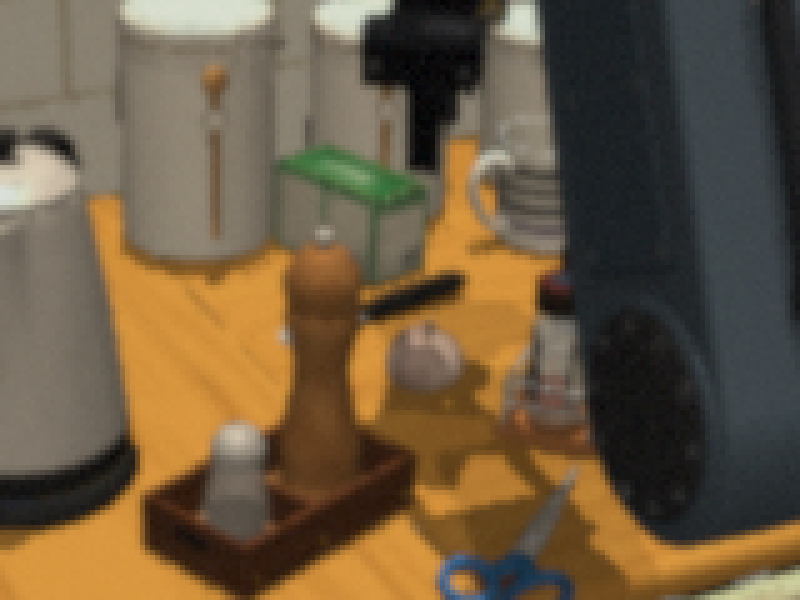

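The garlic sits close to the predicted spot (426,358). Descending onto it.

>>> {"name": "step_arm", "arguments": {"targets": [[1,-0.004,-0.004,-0.08,0],[1,-0.004,-0.004,-0.2,0],[1,-0.004,-0.004,-0.33,0],[1,-0.004,-0.004,-0.45,0],[1,-0.004,-0.004,-0.55,0],[1,-0.004,-0.004,-0.63,0],[1,-0.004,-0.004,-0.68,0],[1,-0.004,-0.004,-0.7,0],[1,-0.004,-0.004,-0.708,0],[1,-0.004,-0.004,-0.708,0],[-1,-0.004,-0.004,-0.708,0],[-1,-0.004,-0.004,-0.708,0],[-1,-0.004,-0.004,-0.708,0],[-1,-0.004,-0.004,-0.708,0],[-1,-0.004,-0.004,-0.708,0],[-1,-0.004,-0.004,-0.708,0]]}}

```text
time_s: 38.1
position: [0.4915, -0.1839, 0.0233]
tcp_rot: [[0.924, 0.382, 0.001], [0.382, -0.924, -0.001], [0.001, 0.001, -1.0]]
force: [-0.2, -0.2, 3.0]
opening: 0.631
grasp_force: 30.0
```

>>> {"name": "step_arm", "arguments": {"targets": [[-1,0,0,0.03,0],[-1,0,0,0.1,0],[-1,0,0,0.2,0],[-1,0,0,0.33,0],[-1,0,0,0.47,0],[-1,0,0,0.61,0],[-1,0,0,0.75,0],[-1,0,0,0.87,0],[-1,0,0,0.96,0],[-1,0,0.02,1,0],[-1,0,0.08,1,0],[-1,0,0.17,1,0],[-1,0,0.29,1,0],[-1,0,0.42,1,0],[-1,0,0.55,1,0],[-1,0,0.68,1,0],[-1,0,0.82,1,0],[-1,0,0.96,1,0]]}}

```text
time_s: 39.9
position: [0.489, 0.059, 0.2711]
tcp_rot: [[0.924, 0.382, -0.005], [0.382, -0.924, 0.001], [-0.004, -0.003, -1.0]]
force: [0.6, -0.1, -0.5]
opening: 0.629
grasp_force: 30.0
```

>>> {"name": "step_arm", "arguments": {"targets": [[-1,0,0.14,0,0],[-1,0,0.28,0,0],[-1,0,0.42,0,0],[-1,0,0.56,0,0],[-1,0,0.7,0,0],[-1,0,0.84,0,0],[-1,0,0.95,0,0],[-1,0,1,0,0],[-1,0,1,0,0]]}}

```text
time_s: 40.8
position: [0.4895, 0.3077, 0.2714]
tcp_rot: [[0.923, 0.385, -0.003], [0.385, -0.923, -0.001], [-0.003, -0.0, -1.0]]
force: [0.3, -1.1, 0.0]
opening: 0.631
grasp_force: 30.0
```

>>> {"name": "step_arm", "arguments": {"targets": [[-1,0,0.1,0,0],[-1,-0.01,0.22,0,0],[-1,-0.02,0.33,0,0],[-1,-0.02,0.4,-0.04,0],[-1,-0.02,0.415,-0.12,0],[-1,-0.02,0.415,-0.25,0],[-1,-0.02,0.415,-0.4,0],[-1,-0.02,0.415,-0.54,0],[-1,-0.02,0.415,-0.66,0],[-1,-0.02,0.415,-0.76,0],[-1,-0.02,0.415,-0.84,0],[-1,-0.02,0.415,-0.9,0],[-1,-0.02,0.415,-0.935,0],[-1,-0.02,0.415,-0.95,0],[-1,-0.02,0.415,-0.95,0],[-1,-0.02,0.415,-0.955,0],[-1,-0.02,0.415,-0.96,0],[-1,-0.02,0.415,-0.96,0]]}}

```text
time_s: 42.6
position: [0.4864, 0.4104, 0.0336]
tcp_rot: [[0.924, 0.382, 0.001], [0.382, -0.924, 0.001], [0.001, -0.0, -1.0]]
force: [-0.1, -0.6, -0.0]
opening: 0.636
grasp_force: 30.0
```

>>> {"name": "step_arm", "arguments": {"targets": [[-1,0,0,-0.004,0],[-1,0,0,-0.008,0],[-1,0,0,-0.012,0],[-1,0,0,-0.012,0]]}}

```text
time_s: 43.0
position: [0.486, 0.4101, 0.0299]
tcp_rot: [[0.924, 0.382, -0.0], [0.382, -0.924, -0.0], [-0.0, 0.0, -1.0]]
force: [-0.3, 0.7, -1.2]
opening: 0.631
grasp_force: 30.0
```

>>> {"name": "step_arm", "arguments": {"targets": [[-1,0,0,-0.002,0],[-1,0,0,-0.004,0],[-1,0,0,-0.006,0],[-1,0,0,-0.006,0]]}}

```text
time_s: 43.4
position: [0.4861, 0.4101, 0.0297]
tcp_rot: [[0.924, 0.382, 0.0], [0.382, -0.924, -0.0], [-0.0, 0.0, -1.0]]
force: [-1.8, -1.0, 6.4]
opening: 0.63
grasp_force: 30.0
```

>>> {"name": "step_arm", "arguments": {"targets": [[0.3,0,0,0,0],[0.36,0,0,0,0],[0.44,0,0,0,0],[0.5,0,0,0,0],[0.5,0,0,0,0],[0.5,0,0,0.01,0],[0.5,0,0,0.04,0],[0.5,0,0,0.09,0],[0.6,0,0,0.18,0],[0.7,0,0,0.32,0],[0.8,0,0,0.48,0],[0.8,0,0,0.64,0],[0.8,0,0,0.8,0],[0.8,0,0,0.9,0],[0.8,0,0,0.9,0],[0.8,0,0,0.9,0]]}}

```text
time_s: 45.0
position: [0.486, 0.4101, 0.2547]
tcp_rot: [[0.924, 0.382, 0.001], [0.382, -0.924, 0.001], [0.002, -0.0, -1.0]]
force: [0.1, -0.4, -0.4]
opening: 0.9
grasp_force: 0.0
```

Run:
```python
from h import *
c=snap('side','s7'); d=snap('top','t7')
a=cv2.resize(c['color'][120:285,180:400,::-1],(400,300),interpolation=3)
b=cv2.resize(d['color'][130:280,180:480,::-1],(600,300),interpolation=3)
e=cv2.resize(d['color'][190:250,380:460,::-1],(400,300),interpolation=3)
cv2.imwrite('pics/f.png',np.vstack([np.hstack([a,e]),np.hstack([b,b[:,:200]*0])])); s=read_state();print(s['time_s'],s['position'],s['opening'])
```

```text
45.1 [0.48510099 0.40951918 0.25227584] 0.8994731183451935
```

View pics/f.png

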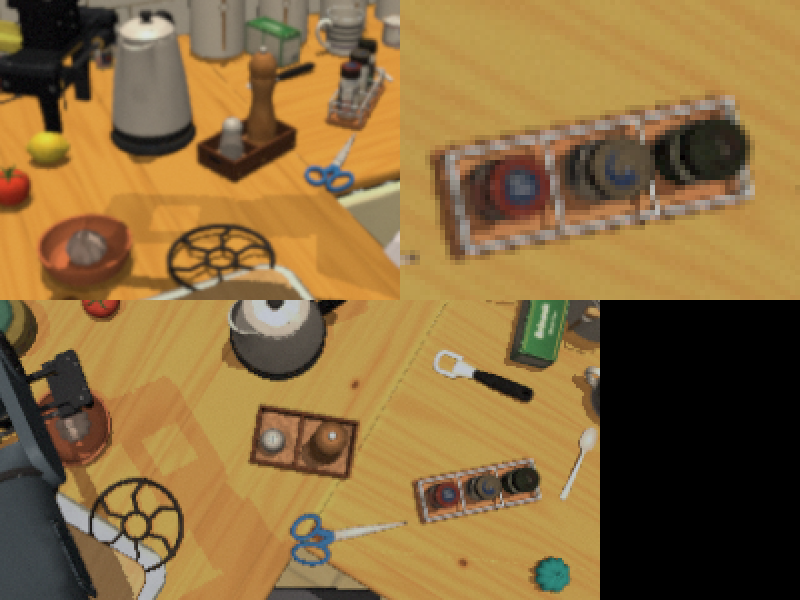

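The last composite shows all three jars upright, one in each rack bay (red 520,185, grey 605,170, dark 710,150). The mill and shaker stand in their caddy bays, the garlic stands in the bowl (85,248), and the gripper is clear of everything.

```bash
python3 -c "
from rig import *
print(hand_in())"
```

```text
the job is handed in; nothing more can be done
None
```

Everything is back in its place and the job is handed in at about 45 s of the 141 s: mill and shaker in the caddy, both loose jars in the rack beside the third, and garlic in the bowl, all standing in the last pictures, with no verdict returned.

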